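# Complete the upholsterer's shadow tray

## Task

Complete the foam tool tray: put the shorter, darker oak block into the empty long rectangular cut-out and the spool of jute twine that stands in front of the tray (on the robot side) upright into the empty round cut-out, each fully down on the yellow floor. The longer, pale pine block does not belong in the tray: leave it where it lies.

Things in the scene. Friction and masses are not known exactly. Their poses are not given: they have to be found in the camera images.
- tray: Fixed tray, 163 x 218 mm, 22 mm high, 24 at the rim. Origin: centre of underside; x across, y along, z up. Black foam (top z=22) with chamfered cut-outs 12 mm deep to a yellow floor (z=10): long rectangular one centred at x 0, y +66 mm, 103 mm along x by 58 along y; round one, diameter 62, at x -37, y -53; the squarish one at x +37, y -53 already holds a flat rose-red chalk.
- oak_center (a point): Centre of the dark brown oak block, loose, 42 mm (x) by 85 mm (y) by 30 mm high. It lies flat on the table (this point 15 mm above it); in the tray it stands 18 mm proud of the foam. Grip it across its 42 mm sides, by the upper half, so that the fingers stay clear of the foam.
- spool_center (a point): Centre of the spool of pale jute twine, loose, upright on the table between robot and tray, 48 mm in diameter over its two wooden flanges and 50 mm high (this point 25 mm above its foot); z is the spool's axis. Grip it across the top flange (its top 9 mm); in the tray it stands 38 mm proud of the foam.
- pine_center (a point): Centre of the pale pine block, 50 x 110 mm (x, y) and 22 mm high, lying flat on the table to the left of the tray; it does not fit the tray and stays where it is.
Not all that is in view belongs to the job. What is shaped like the part that bears oak_center but green or orange is not meant.

How it is judged:
By the outcome, as a careful person would: the job done as asked, in the order asked, and still so for the second after the job is handed in, with the robot touching nothing.
It also fails if it takes over 40 s, if anything falls off the work surface, if the arm or the gripper's body presses on something with over 40 N, if the wrist force passes 120 N, or if a joint passes its speed limit or range.

## Robot

A 6-joint arm with a two-finger parallel gripper is mounted at the origin on a cart in front of the work surface, level with it; the furniture and walls round the work are solid. World frame = base frame: x ahead of the robot, y to its left, z up, the work surface at z = 0. Lengths are in m, angles in rad, forces in N, time in s.
With the tool pointing down it reaches from about 0.275 to 1 m from the base axis. Payload 8.4 kg.
Tool frame: the origin (TCP) lies on the centre line of the jaws, within the pads' length; the fingertips stand 17 mm ahead of it and the grasp point (between the pads) lies 2 mm behind it (bot.tcp_to_tips is the z of the fingertips in the tool frame, in m); z points along the fingers, y is the line along which they close (so a half turn about z gives the same grasp; the last joint's range is limited). The gripper opens to 85 mm and grips with 20 to 120 N. Pads are 22 mm wide; open, the fingers measure 114 mm over their backs; the gripper's body (76 mm by 85 mm) begins 54 mm behind the grasp point. The pads swing forward as they close: fully open they stand 13 mm farther back than shut.
Start: joints at [-1.229, 0.353, 1.633, -0, 1.155, -0.002], TCP at [0.211, -0.588, 0.215] pointing down, gripper open.
Joint ranges: [-2.63, 2.63], [-0.92, 2.1], [0.06, 2.66], [-1.3, 4.44], [0, 2.69], [-3.02, 3.02]. Speed limits (rad/s): [2.22, 2.22, 2.79, 3.14, 3.14, 3.14].

## Interface

Orientations are given as a unit quaternion [x, y, z, w].
In Python, from workcell import bot, hand, kinematics, get_obs, vision, hand_in gives the robot as it stands. The module is installed in compiled form; this text tells all that it offers. Calls block until the motion is done:
- bot.reach(position, orientation): joint-space move of the TCP to a pose.
- bot.servo_line(position, ori=None, velocity=0.15): straight line of the TCP; ori=None keeps the orientation; velocity is the mean speed in m/s.
- bot.goto_joints(angles): joint-space move.
- hand.move_gripper(opening, strength=None): finger opening in m; strength is the grip in N (None keeps the last); returns when the fingers have stopped.
- bot.dwell(seconds).
- kinematics.solve_ik(position, orientation): joint angles nearest the present ones, or None.
- get_obs(): the state.
- vision.read_camera(name): name is "scene" or "top" or "wrist"; returns a dict with "frame" (420x560x3 uint8, red, green, blue), "intrinsics" (3x3 intrinsics, pixels), "view" (4x4, takes a point from world to camera coordinates). Camera axes: x right, y down, z forward; pixel columns grow to the right and rows downward; lengths in m; the calibration is good to about 2 mm. A picture is of the moment at which its call begins. There is no depth.
A pose or a line that the arm cannot do raises bot.IKError and nothing moves.
- hand_in(): hands the job in; it is judged then, once.
The state is a dict: "time_s": time; "joint_pos": joint angles; "joint_vel": joint speeds; "joint_efforts": joint torques, N m; "position": TCP position; "orientation": TCP orientation; "wrist_force": force on the tool from outside, world axes, zero at the start; "ft_torque": the same for the moment, N m; "gripper_width": finger opening in m; "grip_force": force on a finger pad.
Only numpy, scipy, OpenCV 4.12 (cv2) and the standard library are available. Lean on these libraries where they do the work, as an engineer would, in place of code of your own. Each camera call takes 0.05 s, during which the arm holds its last target. There are 200 camera calls.

## Working session

There is one attempt and no reset: what is moved stays moved. The work goes in short steps, each a Python script; the robot and the scene stay as the last script left them, time stands still between calls to the robot, and variables do not carry over. Pictures are saved under pics/ and viewed, at most 10 in all, crops included, and the job is handed in when it is done.

```bash
mkdir -p pics; python3 - <<'E'
from workcell import *
import cv2,numpy as np
for n in ["scene","top"]:
    r=vision.read_camera(n); cv2.imwrite(f"pics/{n}0.png",r["frame"][:,:,::-1]); np.savez(n,**r); print(n,r["intrinsics"].round(1).tolist(),r["view"].round(3).tolist())
print(get_obs())
E
```

```text
scene [[486.9, 0.0, 275.4], [0.0, 486.9, 223.5], [0.0, 0.0, 1.0]] [[0.546, -0.838, 0.014, -0.426], [-0.347, -0.241, -0.906, 0.142], [0.763, 0.49, -0.422, 0.628], [0.0, 0.0, 0.0, 1.0]]
top [[424.6, 0.0, 275.8], [0.0, 424.6, 207.6], [0.0, 0.0, 1.0]] [[0.115, -0.993, -0.002, -0.242], [-0.973, -0.112, -0.202, 0.437], [0.201, 0.025, -0.979, 0.828], [0.0, 0.0, 0.0, 1.0]]
{'time_s': 0.1, 'joint_pos': array([-1.22940183e+00,  3.53622633e-01,  1.63405625e+00,  4.94860562e-06,
        1.15517456e+00, -2.39175867e-03]), 'joint_vel': array([-0.00030188, -0.00326242, -0.00085709, -0.00040171, -0.00022   ,
        0.00108826]), 'joint_efforts': array([ 3.10396739e-03, -6.06351399e+01, -3.42820430e+01,  1.99341207e-04,
        4.06816063e-03,  2.63629332e-06]), 'position': array([ 0.21051779, -0.58801095,  0.21391094]), 'orientation': array([ 9.85262693e-01,  1.71046862e-01, -1.04111628e-04, -6.21744495e-04]), 'wrist_force': array([ 0.55401223,  0.10423083, -0.70091034]), 'ft_torque': array([ 0.02125711, -0.03379106,  0.02148407]), 'grip_force': 0.0, 'gripper_width': 0.08569278881185972}
```

View pics/top0.png

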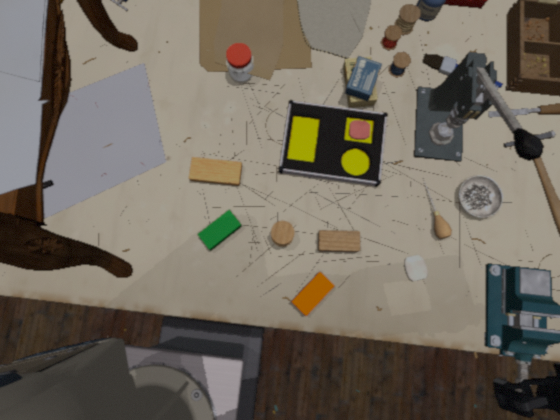

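View pics/scene0.png

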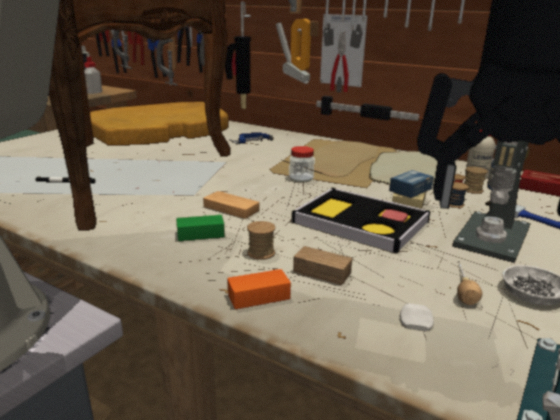

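The top view shows the tray with corners near (290,103), (386,110), (379,184) and (281,176). The oak is at (339,241), the spool at (282,233) and the pine at (216,171). The scene view confirms this layout: decoys are green and orange, and there's a free-standing stand to the right of the tray.

```bash
cat > h.py <<'E'
from workcell import *
import cv2,numpy as np
from scipy.spatial.transform import Rotation as R
def ray(r,px,z):
    K,V=r["intrinsics"],r["view"]; px=np.atleast_2d(px).astype(float)
    d=np.c_[px,np.ones(len(px))]@np.linalg.inv(K).T@V[:3,:3]; c=-V[:3,:3].T@V[:3,3]
    return (c+d*((z-c[2])/d[:,2])[:,None])[:,:2]
def proj(r,P):
    p=(np.atleast_2d(P)@r["view"][:3,:3].T+r["view"][:3,3])@r["intrinsics"].T
    return p[:,:2]/p[:,2:]
def down(yaw): # tool z down, tool y (closing) at world angle yaw+90deg
    return (R.from_euler('z',yaw)*R.from_euler('x',np.pi)).as_quat()
def snap(n,f,box=None,s=1):
    r=vision.read_camera(n); im=r["frame"][:,:,::-1]
    np.savez(f,**r); save(im,f,box,s); return r
def save(im,f,box=None,s=1):
    if box: im=im[box[1]:box[3],box[0]:box[2]]
    cv2.imwrite(f"pics/{f}.png",cv2.resize(im,None,fx=s,fy=s,interpolation=cv2.INTER_CUBIC))
E
python3 - <<'E'
from h import *
r=np.load("top.npz"); im=r["frame"][:,:,::-1]; save(im,"crop1",(265,90,395,265),3.4)
hsv=cv2.cvtColor(im,cv2.COLOR_BGR2HSV)
m=cv2.inRange(hsv,(25,180,120),(35,255,255))
for c in cv2.findContours(m,0,2)[0]:
    if cv2.contourArea(c)>150: print("yellow",cv2.minAreaRect(c),ray(r,[cv2.minAreaRect(c)[0]],.010))
print(hsv[241,339],hsv[233,282],hsv[250,310])
print("base",proj(r,[[0,0,0],[.21,-.588,.21]]))
E
```

```text
yellow ((355.0, 161.5), (25.0, 26.0), 90.0) [[ 0.59042074 -0.3495348 ]]
yellow ((302.8438415527344, 138.4787139892578), (26.031810760498047, 42.515625), 7.765166282653809) [[ 0.63032437 -0.23080665]]
[ 16 108 137] [ 16 115 146] [ 21  36 161]
base [[151.89872157 431.28631333]
 [514.83004454 374.45699894]]
```

View pics/crop1.png

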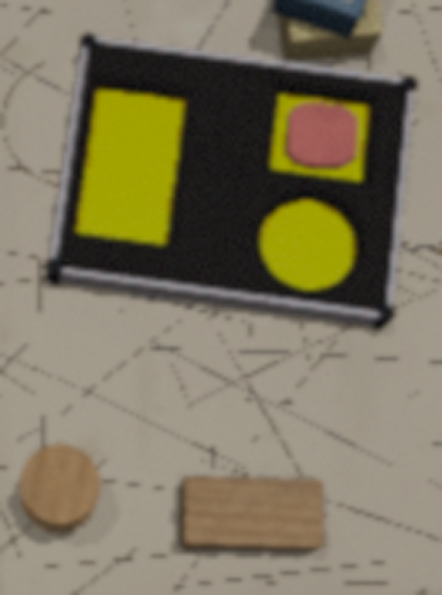

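Crop shows tray corners (88,42), (410,84), (384,318), (55,275); oak about x 183–323, y 478–549; spool top at (60,485) (crop pixels, scale 3.4).

```bash
python3 - <<'E'
from h import *
r=np.load("top.npz")
f=lambda p:np.array(p)/3.4+[265,90]
V=r["view"];print("cam",-V[:3,:3].T@V[:3,3])
t=ray(r,f([(88,42),(410,84),(384,318),(55,275)]),.024)
print(t, t.mean(0)); print([np.linalg.norm(t[i]-t[i-1]) for i in range(4)])
e=t[0]-t[1]+t[3]-t[2]; yaw=np.arctan2(-e[0],e[1]); print("yaw",yaw)
Rm=np.array([[np.cos(yaw),-np.sin(yaw)],[np.sin(yaw),np.cos(yaw)]])
for p in [(0,.066),(-.037,-.053)]: print(p,t.mean(0)+Rm@p)
o=ray(r,f([(183,478),(323,478),(323,549),(183,549)]),.03);print(o,o.mean(0))
print("spool",ray(r,f([(60,485)]),.05))
for q in [(.40,-.27,.25)]: print(kinematics.solve_ik(q,down(0)),kinematics.solve_ik(q,down(np.pi)),R.from_quat(get_obs()["orientation"]).as_matrix().round(2))
E
```

```text
cam [ 0.28612706 -0.2116724   0.89919439]
[[ 0.70611893 -0.19551393]
 [ 0.70078461 -0.40598205]
 [ 0.54233291 -0.39965596]
 [ 0.54660379 -0.19185874]] [ 0.62396006 -0.29825267]
[np.float64(0.15955701961210264), np.float64(0.2105357108198769), np.float64(0.15857792973999021), np.float64(0.20784110384676552)]
yaw -0.022960340855091625
(0, 0.066) [ 0.62547531 -0.23227007]
(-0.037, -0.053) [ 0.58575302 -0.35038924]
[[ 0.42621535 -0.28369625]
 [ 0.43596024 -0.3682207 ]
 [ 0.39290077 -0.37145268]
 [ 0.38324608 -0.28776942]] [ 0.40958061 -0.32778476]
spool [[ 0.41045622 -0.20993322]]
[-5.96857854e-01  9.22750404e-02  1.88758892e+00 -4.44089210e-16
  1.16172869e+00  9.73938473e-01] [-0.59685785  0.09227504  1.88758892  0.          1.16172869 -2.16765418] [[ 0.94  0.34 -0.  ]
 [ 0.34 -0.94  0.  ]
 [ 0.   -0.   -1.  ]]
```

```bash
python3 - <<'E'
from h import *
print(bot.tcp_to_tips, get_obs()["gripper_width"])
bot.reach([.4096,-.3278,.20],down(.114+np.pi/2))
r=snap("wrist","w1")
o=get_obs();print(o["time_s"],o["position"],o["joint_pos"].round(2))
a=.114;c=np.array([.4096,-.3278])
print(proj(r,[[*(c+R.from_euler('z',a).as_matrix()[:2,:2]@[sx*.021,sy*.0425]),.03] for sx,sy in [(1,1),(1,-1),(-1,-1),(-1,1)]]))
E
```

```text
0.017 0.08569278881185972
1.3917 [ 0.40937495 -0.32876265  0.20006117] [-0.68  0.21  1.86 -0.    1.07 -0.79]
[[293.04864049 146.6144755 ]
 [291.91117971 222.32099456]
 [255.09650155 222.40951922]
 [253.5956365  146.70772928]]
```

View pics/w1.png

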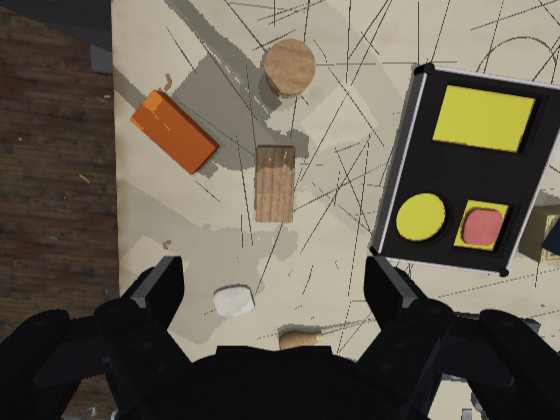

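The wrist view has the oak at x 256–294, y 146–222, within 2 px (about 1 mm) of where I predicted it. The round floor is at (421,217) and the spool top at (290,65).

```bash
python3 - <<'E'
from h import *
r=np.load("w1.npz")
hsv=cv2.cvtColor(r["frame"],cv2.COLOR_RGB2HSV)
m=cv2.inRange(hsv,(25,150,100),(35,255,255))
for c in cv2.findContours(m,0,2)[0]:
    if cv2.contourArea(c)>700: print("yellow",cv2.minAreaRect(c)[0],ray(r,[cv2.minAreaRect(c)[0]],.010))
print("spool",ray(r,[(290,67)],.05))
oc=ray(r,[(257,146),(295,146),(293,222),(256,222)],.03).mean(0);print("oak",oc)
c=(oc+[.4096,-.3278])/2
q=down(.114+np.pi/2)
bot.servo_line([*c,.033],q,.15)
hand.move_gripper(.03,50)
o=get_obs();print(o["time_s"],o["gripper_width"],o["grip_force"],o["wrist_force"],o["position"])
bot.servo_line([*c,.15],None,.15)
o=get_obs();print(o["time_s"],o["gripper_width"],o["grip_force"],o["wrist_force"],o["position"])
r=snap("wrist","w2")
E
```

```text
yellow (420.0, 216.0) [[ 0.58949823 -0.34913183]]
yellow (482.5689697265625, 118.56352233886719) [[ 0.63079908 -0.23119076]]
spool [[ 0.41190991 -0.20943322]]
oak [ 0.41151799 -0.3270157 ]
3.2333 0.029940833623442673 0.0 [-0.3492094  -0.4837016  -0.39970347] [ 0.41055806 -0.32740194  0.03303257]
4.1667 0.030148766707230407 0.0 [ 0.82435101 -0.03005433 -0.8136921 ] [ 0.41005179 -0.32701834  0.14925143]
```

View pics/w2.png

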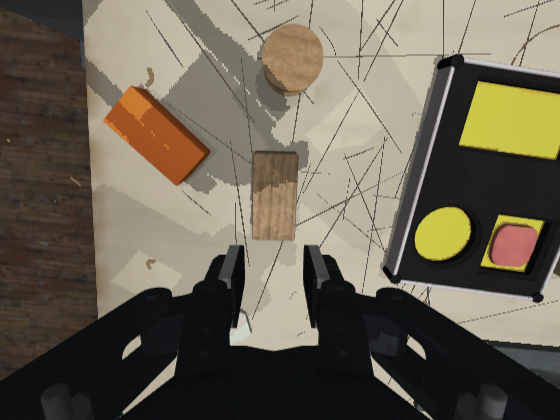

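The wrist view shows the grasp missed: the fingers are at 30 mm and empty, and the oak still lies at (275,196), undisturbed. I'll compare where the tips appear with the tool model.

```bash
python3 - <<'E'
from h import *
r=np.load("w2.npz"); o=get_obs(); p=o["position"]; M=R.from_quat(o["orientation"]).as_matrix()
V=r["view"]; c=-V[:3,:3].T@V[:3,3]; print("cam in tool",M.T@(c-p)); print("cam axes in tool",(V[:3,:3]@M).round(3))
for z in (-.02,-.01,0,.01,.017,.03,.05,.1): print(z,proj(r,[p+M@[0,s*.015,z] for s in(-1,1)]+[p+M@[x,.015,z] for x in(-.011,.011)]).round(0).tolist())
save(r["frame"][:,:,::-1],"w2c",(190,220,360,350),4)
E
```

```text
cam in tool [ 6.99380583e-02  1.17249398e-04 -1.59567613e-01]
cam axes in tool [[-0.001  1.    -0.001]
 [-0.962 -0.001 -0.273]
 [-0.273  0.001  0.962]]
-0.02 [[243.0, 265.0], [303.0, 265.0], [302.0, 284.0], [303.0, 245.0]]
-0.01 [[245.0, 256.0], [301.0, 256.0], [301.0, 275.0], [302.0, 237.0]]
0 [[247.0, 249.0], [300.0, 249.0], [299.0, 266.0], [300.0, 231.0]]
0.01 [[248.0, 242.0], [298.0, 242.0], [298.0, 259.0], [299.0, 225.0]]
0.017 [[249.0, 238.0], [297.0, 238.0], [297.0, 254.0], [298.0, 221.0]]
0.03 [[250.0, 230.0], [296.0, 230.0], [295.0, 246.0], [296.0, 215.0]]
0.05 [[252.0, 221.0], [294.0, 221.0], [294.0, 235.0], [294.0, 206.0]]
0.1 [[256.0, 203.0], [290.0, 203.0], [290.0, 215.0], [290.0, 191.0]]
```

View pics/w2c.png

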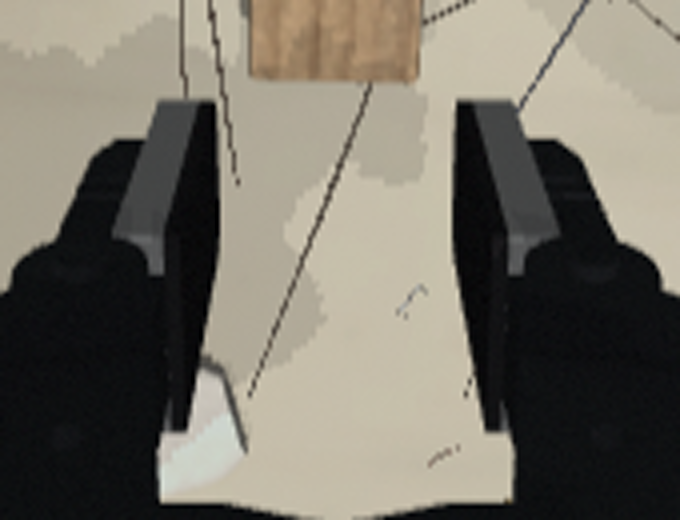

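Scale and rows both put the fingertips at about z = −19 mm in the tool frame when 30 mm open, not +17 mm. They therefore closed about 20 mm above the block. I'll go lower in guarded steps using the measured tip offset.

```bash
python3 - <<'E'
from h import *
c=np.array([.4105,-.3274])
hand.move_gripper(.085)
bot.servo_line([*c,.03],None,.2)
for z in (.015,.005,-.003):
    bot.servo_line([*c,z],None,.08)
    f=get_obs()["wrist_force"]; print(z,f.round(1))
    if abs(f[2])>8: break
hand.move_gripper(.03,50)
o=get_obs();print(o["time_s"],o["gripper_width"],o["grip_force"],o["wrist_force"].round(1),o["position"])
if o["grip_force"]>5:
    bot.servo_line([*c,.12],None,.15)
    o=get_obs();print(o["time_s"],o["gripper_width"],o["grip_force"],o["wrist_force"].round(1),o["position"])
r=snap("wrist","w3")
E
```

```text
0.015 [ 0.5 -0.6  0.4]
0.005 [-0.2 -0.1  0.8]
-0.003 [ 1.1  0.  -0.1]
6.8917 0.041013262824074664 50.63782811164856 [-1.   1.3  5.1] [ 0.410721   -0.32756378 -0.00249319]
7.8583 0.0406547038035554 50.26580572128296 [ 0.1  0.3 -0.6] [ 0.4099716  -0.32697359  0.11924174]
```

View pics/w3.png

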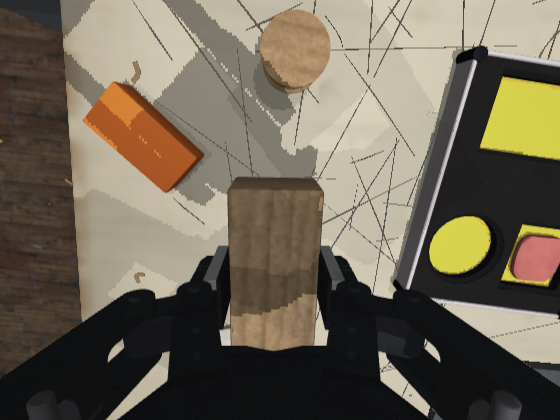

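The oak is held, with its top far edge at (231–322,190). Next I'll measure its offset along the fingers and place it.

```bash
python3 - <<'E'
from h import *
r=np.load("w3.npz"); o=get_obs(); p=o["position"]; M=R.from_quat(o["orientation"]).as_matrix()
top=p[2]+.0325
e=ray(r,[(231,190),(322,190)],top)
off=(M.T@np.array([*(e.mean(0)-p[:2]),0])); print("end in tool",off, "width",np.linalg.norm(e[0]-e[1]))
dx=off[0]-.0425; print("dx",dx)
yaw=-.023; c=np.array([.627,-.2315])-np.clip(dx,-.006,.006)*np.array([np.cos(yaw),np.sin(yaw)])
q=down(yaw)
bot.reach([*c,.12],q)
bot.servo_line([*c,.035],None,.15)
for z in (.025,.017,.012,.0085):
    bot.servo_line([*c,z],None,.06)
    f=get_obs()["wrist_force"]; print(z,f.round(1))
    if abs(f[2])>10: break
o=get_obs();print(o["time_s"],o["position"],o["gripper_width"])
hand.move_gripper(.06)
bot.servo_line([*c,.15],None,.2)
snap("wrist","w4"); print(get_obs()["time_s"])
E
```

```text
end in tool [4.13183491e-02 1.54611833e-03 5.22367182e-05] width 0.03886658644564878
dx -0.0011816509461607394
0.025 [ 0.  -0.1 -0.5]
0.017 [-0.  -0.  -0.6]
0.012 [-0.2  0.8 -0.7]
0.0085 [-0.5  0.2 -0.1]
11.4917 [ 0.62802927 -0.23145295  0.00825656] 0.040951251727127484
12.725
```

View pics/w4.png

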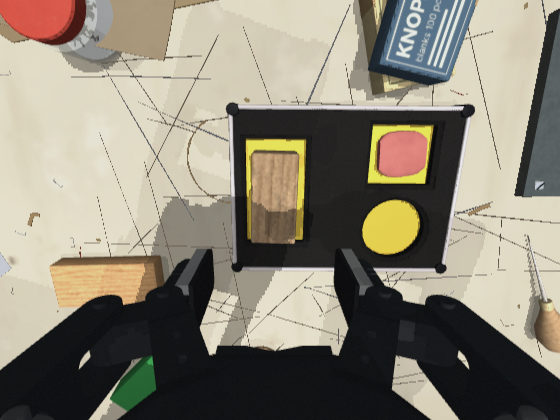

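The oak sits in the long cut-out, at about (249–299,151–243), and the pine is untouched at (105,280). I'll verify it numerically, then pick the spool.

```bash
python3 - <<'E'
from h import *
r=np.load("w4.npz")
print(ray(r,[(252,151),(299,151),(297,243),(249,243)],.04), "round", ray(r,[(391,227)],.01),"rim",ray(r,[(232,109),(467,111),(440,268),(237,267)],.024).mean(0))
s=np.array([.4112,-.2097]); q=down(-.023)
hand.move_gripper(.085)
bot.reach([*s,.12],q)
for z in (.05,.035,.026,.020):
    bot.servo_line([*s,z],None,.1)
    f=get_obs()["wrist_force"]; print(z,f.round(1))
    if abs(f[2])>8: break
hand.move_gripper(.035,35)
o=get_obs();print(o["time_s"],o["gripper_width"],o["grip_force"],o["wrist_force"].round(1),o["position"])
if o["grip_force"]>5:
    bot.servo_line([*s,.14],None,.15)
    o=get_obs();print(o["time_s"],o["gripper_width"],o["grip_force"],o["position"])
snap("wrist","w5")
E
```

```text
[[ 0.67160897 -0.2126212 ]
 [ 0.67064822 -0.25348638]
 [ 0.58459297 -0.25153455]
 [ 0.58565271 -0.20608837]] round [[ 0.58761805 -0.35117548]] rim [ 0.62693266 -0.2975177 ]
0.05 [ 0.5 -0.5  0.1]
0.035 [-0.4 -0.6 -0.7]
0.026 [ 0.1 -0.5 -0.3]
0.02 [ 0.4 -0.2  0.4]
16.1167 0.04373289514116448 34.3895036871254 [-2.2 -0.7  8. ] [ 0.41142645 -0.20999968  0.02055643]
17.0667 0.04384628769769369 35.68542034830898 [ 0.41062273 -0.20938812  0.13928147]
```

View pics/w5.png

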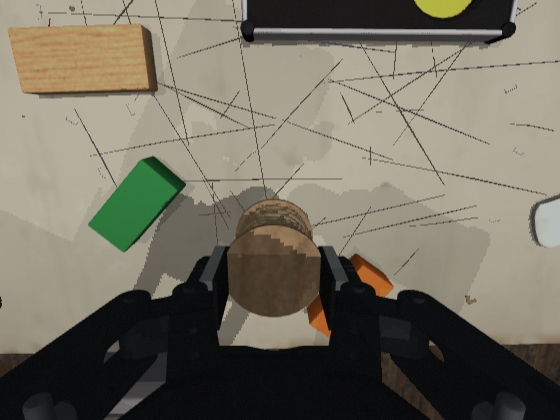

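The spool is held upright, with its top at (274,270) and its lower flange at (274,235). The oak's corners also check out in the cut-out, so I'll place the spool.

```bash
python3 - <<'E'
from h import *
r=np.load("w5.npz"); o=get_obs(); p=o["position"]; M=R.from_quat(o["orientation"]).as_matrix()
off=M.T@np.array([*(ray(r,[(274,270)],p[2]+.0295)[0]-p[:2]),0]); print("off",off)
c=np.array([.5873,-.3503])-(M@np.clip(off,-.004,.004))[:2]
bot.reach([*c,.14],down(-.023))
bot.servo_line([*c,.055],None,.15)
for z in (.045,.038,.034,.0315):
    bot.servo_line([*c,z],None,.06)
    f=get_obs()["wrist_force"]; print(z,f.round(1))
    if abs(f[2])>10: break
o=get_obs();print(o["time_s"],o["position"],o["gripper_width"])
hand.move_gripper(.065)
bot.servo_line([*c,.2],None,.2)
bot.reach([.45,-.35,.25],down(-.023))
snap("top","t2",(180,90,400,270),3.3); print(get_obs()["time_s"])
r=snap("wrist","w6")
E
```

```text
off [ 1.63785241e-03 -5.64612539e-04 -2.08837469e-06]
0.045 [0.1 0.5 0.4]
0.038 [-0.3  0.2 -1.3]
0.034 [ 0.2  0.3 -1.5]
0.0315 [ 0.2 -0.1 -1.1]
19.8167 [ 0.58557411 -0.35076427  0.03135427] 0.04340206355961564
21.8333
```

View pics/w6.png

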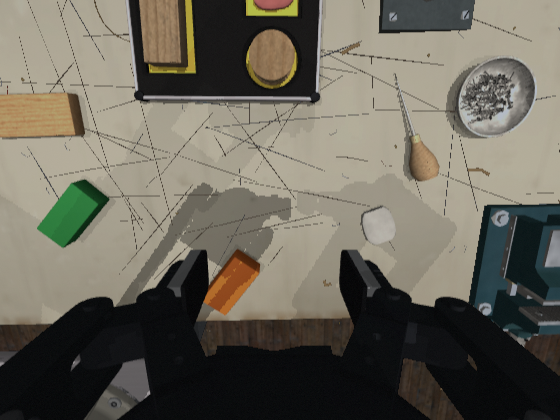

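The wrist view shows the spool in the round cut-out, with its top at (271,55) and an even yellow ring at (272,62). The oak is in the long cut-out. I'll check the seated heights by projection.

```bash
python3 - <<'E'
from h import *
r=np.load("w6.npz")
for z in (.06,.072): print(z,proj(r,[[.587+a,-.350+b,z] for a,b in((0,0),(.024,0),(-.024,0),(0,.024),(0,-.024))]).round(0).tolist())
im=r["frame"]; hsv=cv2.cvtColor(im,cv2.COLOR_RGB2HSV)
m=cv2.inRange(hsv[20:98,235:310],(5,60,60),(21,200,255))
cs=max(cv2.findContours(m,0,2)[0],key=cv2.contourArea); print("seen top",np.array(cv2.boundingRect(cs))+[235,20,0,0])
# same in the fixed top camera: twine/flange colour blob
t=np.load("t2.npz"); h=cv2.cvtColor(t["frame"],cv2.COLOR_RGB2HSV)
m=cv2.inRange(h[95:190,275:392],(5,50,50),(22,200,255))
for cs in cv2.findContours(m,0,2)[0]:
    if cv2.contourArea(cs)>150: print("top cam",np.array(cv2.boundingRect(cs))+[275,95,0,0],cv2.minAreaRect(cs))
g=lambda c,hx,hy,z:proj(t,[[c[0]+a*hx,c[1]+b*hy,z] for a in(-1,1) for b in(-1,1)]).round(1).tolist()
print("exp oak",g((.628,-.2315),.0425,.021,.04)); print("exp spool",g((.587,-.350),.024,.024,.06))
E
```

```text
0.06 [[271.0, 53.0], [271.0, 28.0], [272.0, 78.0], [248.0, 54.0], [294.0, 53.0]]
0.072 [[271.0, 51.0], [271.0, 24.0], [272.0, 77.0], [247.0, 52.0], [295.0, 50.0]]
seen top [249  29  46  56]
exp oak [[311.7, 154.3], [292.0, 152.2], [315.6, 117.1], [296.2, 115.0]]
exp spool [[370.2, 168.0], [347.0, 165.4], [371.9, 146.0], [348.8, 143.5]]
```

```bash
python3 -c "
from workcell import *
print(hand_in())"
```

```text
the job is handed in; nothing more can be done
None
```

I put the oak block in the long cut-out, then the spool upright in the round one, and left the pine block where it lay. The job is handed in at about 22 s of the 40 s. The first oak grasp closed empty because the fingertips sit about 36 mm farther back than stated. In the last wrist image the spool's height matches fully seated; the oak's was judged from its release height and the pictures, and a final top-camera check found neither part.

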